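# File the chopping board in its rack slot

### The arm

A 7-joint arm with a two-finger parallel gripper is mounted at the origin on a cart in front of the work surface, level with it; the furniture and walls round the work are solid. World frame = base frame: x ahead of the robot, y to its left, z up, the work surface at z = 0. Lengths are in m, angles in rad, forces in N, time in s.
With the tool pointing down it reaches from about 0.425 to 0.875 m from the base axis. Payload 4.7 kg.
Tool frame: the origin (TCP) lies midway between the tips of the shut fingers; the grasp point (between the pads) lies 19 mm behind it; z points along the fingers, y is the line along which they close (so a half turn about z gives the same grasp; the last joint's range is limited). The gripper opens to 87 mm and grips with 3 to 60 N. Pads are 19 mm wide; open, the fingers measure 117 mm over their backs; the gripper's body (75 mm by 190 mm) begins 51 mm behind the grasp point.
Start: joints at [1.347, 0.321, -0.07, 1.45, 0.023, 1.371, -0.057], TCP at [0.153, -0.632, 0.223] pointing down, gripper open.
Joint ranges: [-2.86, 2.86], [-0.3, 2.09], [-1.38, 1.24], [0.06, 2.45], [-1.56, 4.7], [0.09, 2.05], [-2.69, 2.69]. Speed limits (rad/s): [2.57, 2.57, 3.14, 3.14, 3.14, 3.14, 3.14].

### API

Orientations are given as a rotation vector (axis times angle).
In Python, from bench import ctrl, cams gives the robot as it stands (ctrl), with the cameras (cams).
- The arm moves only by the shell command python3 inch.py 'ROWS' [FORCE]. ROWS is rows parted by semicolons, their numbers by spaces, 1 to 20 of them, each of 5 numbers: dx, dy, dz in m, then a turn about the tool's z in rad, then the opening from 0.0 (shut) to 1.0 (fully open); each row is the pose to reach, as a shift and turn from the pose commanded when the command began, along the tool's axes at that moment; what a row does not reach only later rows make up. A row lasts 1/10 s, in which the tool goes at most 0.05 m and 0.15 rad, less where a joint would pass 70% of its speed; a pose out of reach is approached as far as the arm can. The fingers move at their own pace and stop on an object; FORCE is the grip in N (left out, the last holds). Time passes only in rows, so rows that do not move let the fingers close. It prints the time, the measured TCP pose, the force, the opening and the grip force at its end.
- ctrl.get_state(): the state, without advancing time (a new reading comes with each control period).
- cams.get_image(name): name is "scene" or "top" or "wrist"; returns the picture (400x640x3 uint8, red, green, blue); there is no depth.
- cams.camera_model(name): a dict with "vertical_fov" (degrees; the focal length in pixels is half the picture's height over the tangent of half this angle, whatever the lens; pixels are square), "cx", "cy" (the principal point, pixels), "rvec" (rotation vector, rad) and "tvec" (3), from world to camera coordinates, as OpenCV has them; the wrist camera has in their place "hand_eye" (4x4, takes a point from camera to tool coordinates, whose origin is the TCP and whose axes are the flange's). Camera axes: x right, y down, z forward; pixel columns grow to the right and rows downward; lengths in m; the calibration is good to about 2 mm. The wrist camera is an equidistant fisheye: a pixel r from the principal point sees the ray r / f radians off the axis. A picture is of the moment at which its call begins: read the wrist's pose just before it. camera_model takes no time and is no camera call.
- ctrl.close_job(): hands the job in; it is judged then, once.
The state is a dict: "time": time; "joint_positions": joint angles; "qd": joint speeds; "joint_torque": joint torques, N m; "position": TCP position; "tool_rot": TCP orientation; "ft_force": force on the tool from outside, world axes, zero at the start; "torque": the same for the moment, N m; "grip_width": opening from 0.0 (shut) to 1.0 (fully open); "grip_force": force on a finger pad.
Only numpy, scipy, OpenCV 4.12 (cv2) and the standard library are available. Lean on these libraries where they do the work, as an engineer would, in place of code of your own. Each camera call takes 0.05 s, during which the arm holds its last target. There are 200 camera calls.

### The job

The green chopping board in the grey drainer is dry: stand it on its long edge in the slot of the wooden rack that is marked green, upright and resting on the slot's floor, about centred along it. Lower it in gently rather than dropping it, and leave the red board where it is drying.

Things in the scene. Friction and masses are not known exactly. Their poses are not given: they have to be found in the camera images.
- green_board: Green slab, 150 x 12 x 100 mm along its x, y, z, 0.22 kg. Origin: middle of its lower long edge; z points up its height. It starts in either bay of the grey drainer, lower edge 20 mm above the worktop, leaning 0.26 rad towards the drainer's right (about -y). Wires reach 55 mm up its rear face, 21 mm up its front; the upper 40 mm is free. The drainer is fixed.
- red_board: Red board of the same size, weight and axes, its top 118 mm above the worktop, leaning the same way in the other bay of the drainer, 95 mm from the green one on either side. It stays there.
- green_tab: Green strip in the target slot's floor, with a green tab on the rack's front end 90 mm along -x, 14 mm above and 12 mm below the floor. Origin: centre of the slot floor, 14 mm above the worktop; x along the slot, y across, z up. Slot 18 mm wide up to 38 mm, widening to a 34 mm mouth at 59 mm above its floor, between wire arches at x = -55 and +55 mm; ends open. Fixed to the rack.
- rack: Fixed wooden rack, base 176 x 176 x 14 mm, wire arches up to 73 mm above the worktop, three empty slots 50 mm apart marked green, red and yellow in any order. Origin: centre of its underside; x along the slots, z up.

How it is judged:
By the outcome, as a careful person would: the job done as asked, in the order asked, and still so for the second after the job is handed in, with the robot touching nothing.
It also fails if it takes over 46 s, if anything falls off the work surface, if the arm or the gripper's body presses on something with over 40 N, if the wrist force passes 120 N, or if a joint passes its speed limit or range.

## Working session

There is one attempt and no reset: what is moved stays moved. The work goes in short steps, Python scripts to look and compute and a shell command to move; the robot and the scene stay as the last step left them, time stands still between calls to the robot, and variables do not carry over. Pictures are saved under pics/ and viewed, at most 10 in all, crops included, and the job is handed in when it is done.

```bash
ls; mkdir -p pics
python3 - <<'E'
from bench import ctrl, cams
import cv2
for n in("scene","top","wrist"):
    s=ctrl.get_state()
    im=cams.get_image(n); cv2.imwrite(f"pics/{n}0.png",im[:,:,::-1]); print(n,cams.camera_model(n))
print(s)
E
```

```text
bench.py
inch.py
pics
scene {'vertical_fov': 56.45703960521876, 'cx': 316.80287531076766, 'cy': 199.51248718358733, 'rvec': array([ 2.1100034 , -1.1494589 ,  0.47745386]), 'tvec': array([-0.3662498 ,  0.25648352,  0.68228754])}
top {'vertical_fov': 54.67694581761523, 'cx': 319.0896291882065, 'cy': 196.5156474933992, 'rvec': array([ 2.13545676, -2.20007158,  0.05837603]), 'tvec': array([-0.14931355,  0.4512231 ,  0.86613924])}
wrist {'vertical_fov': 65.70646984690485, 'cx': 319.1146240928021, 'cy': 196.14593011314182, 'hand_eye': array([[ 6.56951290e-04, -9.58502379e-01, -2.85083774e-01,
         7.83315788e-02],
       [ 9.99999640e-01,  7.82569520e-04, -3.26723936e-04,
        -1.50322171e-03],
       [ 5.36263542e-04, -2.85083457e-01,  9.58502548e-01,
        -1.61318896e-01],
       [ 0.00000000e+00,  0.00000000e+00,  0.00000000e+00,
         1.00000000e+00]])}
{'time': 0.1, 'joint_positions': array([ 1.34710484,  0.32180862, -0.07009049,  1.45154031,  0.02261448,
        1.37078099, -0.05692076]), 'qd': array([-0.0008979 , -0.00193204,  0.00041864, -0.00120109, -0.0008389 ,
       -0.00098326, -0.00079426]), 'joint_torque': array([-2.36388851e-04, -4.92573166e+01, -4.05897880e-01, -3.13400567e+01,
       -6.41144835e-02,  3.93628108e-02,  1.08773379e-04]), 'position': array([ 0.15294951, -0.63124985,  0.22153849]), 'tool_rot': array([-3.11770045e+00, -3.72461915e-01,  4.86140977e-04]), 'ft_force': array([ 0.36501065,  0.06295432, -0.08065705]), 'torque': array([-0.00866608, -0.03807945,  0.01115253]), 'grip_force': 0.0, 'grip_width': 0.9967625594496533}
```

View pics/scene0.png

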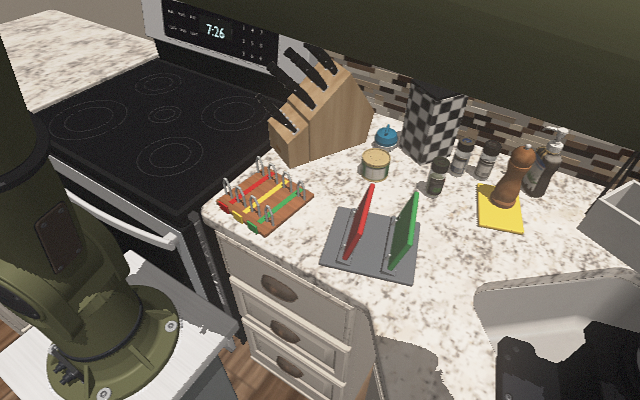

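View pics/top0.png

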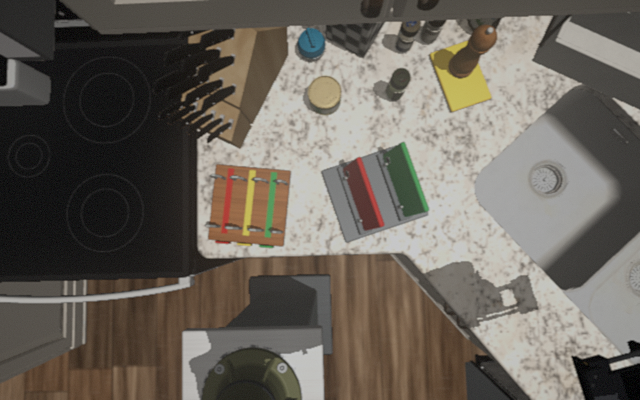

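The scene view shows the green board in the right-hand bay of the drainer at about (404,232) and the red one at (360,222). The rack is at (265,200), with its green slot nearest the drainer. In the top view the board is at (408,180), the green strip runs (274,172)–(268,240), and the rack is about (250,205).

```bash
cat > h.py <<'E'
from bench import ctrl, cams
import cv2, numpy as np
from scipy.spatial.transform import Rotation as R
def cam(n):
    m=cams.camera_model(n); Rm=R.from_rotvec(m["rvec"]).as_matrix(); f=200/np.tan(np.radians(m["vertical_fov"]/2))
    return m,Rm,-Rm.T@m["tvec"],f
def ray(n,p):
    m,Rm,c,f=cam(n); d=Rm.T@np.array([(p[0]-m["cx"])/f,(p[1]-m["cy"])/f,1]); return c,d/np.linalg.norm(d)
def plane(n,p,z):
    c,d=ray(n,p); return c+d*(z-c[2])/d[2]
def tri(p1,p2,n1="scene",n2="top"):
    c1,d1=ray(n1,p1); c2,d2=ray(n2,p2)
    s=np.linalg.lstsq(np.c_[d1,-d2],c2-c1,rcond=None)[0]; a=c1+s[0]*d1;b=c2+s[1]*d2
    return (a+b)/2,np.linalg.norm(a-b)
def proj(n,P):
    m,Rm,c,f=cam(n); q=Rm@np.asarray(P)+m["tvec"]; return q[:2]/q[2]*f+[m["cx"],m["cy"]]
def green(im):
    h=cv2.cvtColor(im,cv2.COLOR_RGB2HSV); return cv2.inRange(h,(50,100,40),(85,255,255))
E
python3 - <<'E'
from h import *
o=[]
for n in("scene","top"):
    im=cv2.imread(f"pics/{n}0.png")[:,:,::-1].copy(); g=green(im)
    print(n,cam(n)[2])
    for c in cv2.findContours(g,cv2.RETR_EXTERNAL,cv2.CHAIN_APPROX_NONE)[0]:
        if cv2.contourArea(c)>15:
            print(cv2.contourArea(c),cv2.minAreaRect(c),cv2.approxPolyDP(c,2.5,True)[:,0].tolist())
    x0,y0=((200,150),(200,130))[n=="top"]
    cr=im[y0:y0+150,x0:x0+250,::-1]; o.append(cv2.resize(cr,None,fx=2,fy=2,interpolation=cv2.INTER_CUBIC))
cv2.imwrite("pics/crop1.png",np.vstack(o))
E
```

```text
scene [-0.05648243 -0.47443004  0.66118445]
24.5 ((261.7500305175781, 219.25003051757812), (4.242640495300293, 9.192388534545898), 45.0) [[264, 215], [257, 221], [262, 222]]
185.5 ((412.78424072265625, 218.34002685546875), (4.878998756408691, 53.329803466796875), 7.4958577156066895) [[417, 192], [414, 194], [408, 236], [411, 245]]
103.0 ((284.6341552734375, 201.29269409179688), (4.372865676879883, 31.859447479248047), 51.34019470214844) [[296, 190], [272, 211], [296, 195]]
top [ 0.3757941  -0.1846684   0.89485775]
174.0 ((270.351318359375, 204.4258575439453), (4.485090255737305, 63.50092697143555), 6.519801139831543) [[275, 173], [271, 179], [267, 236]]
163.0 ((414.1593322753906, 176.44264221191406), (71.16873168945312, 3.387194871902466), 70.20112609863281) [[402, 143], [426, 210]]
```

View pics/crop1.png

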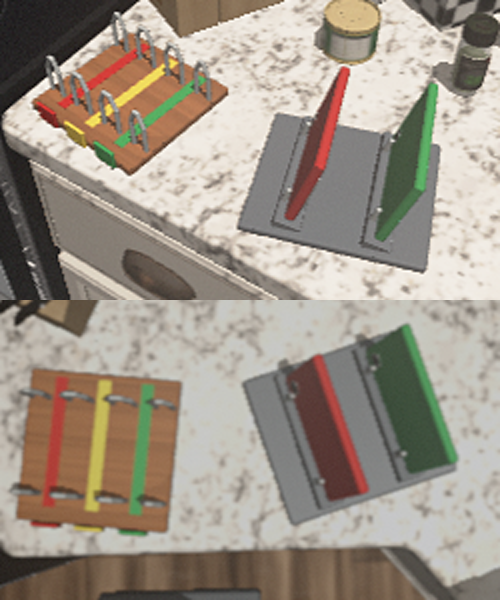

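The crop shows the bright top edge of the green board, from about (402,143) to (426,210) in the top view. The rack's slots run red, yellow, green from left to right.

Run:
```python
from h import *
im=cv2.imread("pics/top0.png")[:,:,::-1].copy(); hsv=cv2.cvtColor(im,cv2.COLOR_RGB2HSV)
def line(mask,z,n="top"):
    ys,xs=np.nonzero(mask); P=np.array([plane(n,(x,y),z) for x,y in zip(xs,ys)])
    c=P.mean(0); u=np.linalg.svd(P-c)[2][0]; u*=np.sign(u[0]); t=(P-c)@u; w=(P-c)@np.array([-u[1],u[0],0])
    return c+u*(t.max()+t.min())/2,np.arctan2(u[1],u[0]),t.max()-t.min(),np.ptp(w)
g=green(im); lab=np.zeros_like(g); lab[:,350:]=g[:,350:]
print("board top z=.1166",line(lab,.1166))
s=g.copy(); s[:,350:]=0; s[:180]=0; s[228:]=0
print("strip",line(s,.014))
# rack base: brown + colours + region
H,S,V=cv2.split(hsv); m=((S>110)&(V>60)).astype(np.uint8)*255; r=np.zeros_like(m); r[158:250,202:300]=m[158:250,202:300]
r=cv2.morphologyEx(cv2.morphologyEx(r,cv2.MORPH_CLOSE,np.ones((7,7))),cv2.MORPH_OPEN,np.ones((9,9)))
c=max(cv2.findContours(r,0,2)[0],key=cv2.contourArea)
rect=cv2.minAreaRect(c); bx=cv2.boxPoints(rect); print(rect,bx.tolist())
B=np.array([plane("top",p,.014) for p in bx]); print(B.round(4),B.mean(0),[np.linalg.norm(B[i]-B[i-1]) for i in range(4)])
# scene check
im2=cv2.imread("pics/scene0.png")[:,:,::-1].copy(); g2=green(im2); g2[:,:350]=0
print("scene board top",line(g2,.1166,"scene"))
g2=green(im2); g2[:,350:]=0; g2[:,:268]=0
print("scene strip",line(g2,.014,"scene"))
# full board mask in top view
fb=cv2.inRange(hsv,(45,70,15),(90,255,255)); fb[:,:370]=0; c=max(cv2.findContours(fb,0,1)[0],key=cv2.contourArea); print(cv2.approxPolyDP(c,2,True)[:,0].tolist())
```

```text
board top z=.1166 (array([ 0.47361936, -0.35768041,  0.1166    ]), np.float64(0.29487019277861004), np.float64(0.14344737013064246), np.float64(0.006815368907832109))
strip (array([ 0.43408697, -0.05077376,  0.014     ]), np.float64(-0.12188313691314365), np.float64(0.1085036238683375), np.float64(0.010652306232799984))
((248.6229705810547, 206.1475372314453), (74.23931121826172, 77.3175277709961), 5.19442892074585) [[208.15576171875, 241.28688049316406], [215.15576171875, 164.28688049316406], [289.0901794433594, 171.00819396972656], [282.0901794433594, 248.00819396972656]]
[[ 0.3521  0.0934  0.014 ]
 [ 0.5291  0.076   0.014 ]
 [ 0.5077 -0.0953  0.014 ]
 [ 0.3323 -0.0754  0.014 ]] [ 4.30295345e-01 -3.11128411e-04  1.40000000e-02] [np.float64(0.1699907869074797), np.float64(0.1778134023155564), np.float64(0.17265097957650863), np.float64(0.17659674829618344)]
scene board top (array([ 0.4689605 , -0.36098738,  0.1166    ]), np.float64(0.2992146814122932), np.float64(0.14735862057767452), np.float64(0.009199721560780093))
scene strip (array([ 0.44439622, -0.05425998,  0.014     ]), np.float64(-0.11480212128474075), np.float64(0.12157715126372115), np.float64(0.013546056823904007))
[[401, 143], [425, 211], [426, 203], [404, 143]]
```

```bash
python3 inch.py '0.10 -0.05 0 0 1;0.20 -0.10 0 -0.03 1;0.373 -0.195 0 -0.058 1;0.373 -0.195 0 -0.058 1;0.373 -0.195 0 -0.058 1;0.373 -0.195 0 -0.058 1;0.373 -0.195 0 -0.058 1;0.373 -0.195 0 -0.058 1;0.373 -0.195 0 -0.058 1;0.373 -0.195 0 -0.058 1;0.373 -0.195 0 -0.058 1;0.373 -0.195 0 -0.058 1;0.373 -0.195 0 -0.058 1;0.373 -0.195 0 -0.058 1'
cat >> h.py <<'E'
def wray(s,p):
    m=cams.camera_model("wrist"); f=200/np.tan(np.radians(m["vertical_fov"]/2)); v=np.array([p[0]-m["cx"],p[1]-m["cy"]]); r=np.linalg.norm(v); t=r/f
    d=np.r_[v/max(r,1e-9)*np.sin(t),np.cos(t)]; He=m["hand_eye"]; Rt=R.from_rotvec(s["tool_rot"]).as_matrix()
    return s["position"]+Rt@He[:3,3],Rt@He[:3,:3]@d
def wplane(s,p,z):
    c,d=wray(s,p); return c+d*(z-c[2])/d[2]
E
python3 - <<'E'
from h import *
s=ctrl.get_state(); im=cams.get_image("wrist"); cv2.imwrite("pics/w1.png",im[:,:,::-1])
print(s["position"],s["tool_rot"],s["time"])
g=green(im); 
for c in cv2.findContours(g,0,1)[0]:
    if cv2.contourArea(c)>100: 
        print(cv2.contourArea(c),[(p.tolist(),wplane(s,p,.1166).round(4).tolist()) for p in cv2.approxPolyDP(c,4,True)[:,0]])
E
```

```text
time: 1.55
position: [0.4687, -0.3555, 0.2225]
tool_rot: [3.108, 0.459, -0.001]
ft_force: [-0.3, 0.6, 0.5]
grip_width: 1.0
grip_force: 0.0
[ 0.46865123 -0.35553314  0.22254922] [ 3.10759318e+00  4.59147465e-01 -5.37199767e-04] 1.55
353.0 [([114, 117], [0.4867, -0.1345, 0.1166]), ([108, 117], [0.4851, -0.1264, 0.1166]), ([96, 180], [0.4148, -0.1188, 0.1166]), ([102, 178], [0.4195, -0.1275, 0.1166])]
4119.5 [([300, 107], [0.5383, -0.3158, 0.1166]), ([300, 223], [0.4371, -0.3449, 0.1166]), ([325, 261], [0.4056, -0.379, 0.1166]), ([330, 109], [0.544, -0.3408, 0.1166])]
101.0 [([120, 89], [0.5154, -0.1358, 0.1166]), ([111, 106], [0.4968, -0.1281, 0.1166]), ([118, 105], [0.4994, -0.1371, 0.1166])]
```

View pics/w1.png

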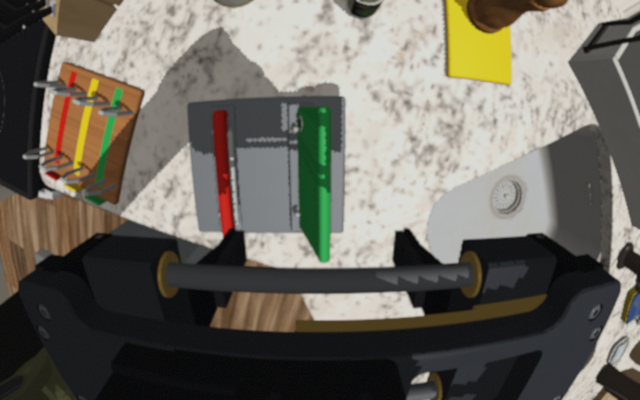

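The wrist view shows the green top edge between the open fingers, running about (325,109)–(325,261). That puts its centre at about (0.474,-0.358) with yaw 0.30, which agrees with the top view. I'll descend and close lightly.

```bash
python3 inch.py '0.004 0 0.04 0 1;0.004 0 0.08 0 1;0.004 0 0.11 0 1;0.004 0 0.13 0 1;0.004 0 0.138 0 1;0.004 0 0.138 0 1;0.004 0 0.138 0 1' 8; python3 inch.py '0 0 0 0 0;0 0 0 0 0;0 0 0 0 0;0 0 0 0 0;0 0 0 0 0;0 0 0 0 0;0 0 0 0 0;0 0 0 0 0' 8
```

```text
time: 2.3
position: [0.4742, -0.3538, 0.0858]
tool_rot: [3.106, 0.462, 0.002]
ft_force: [0.3, -0.5, 1.0]
grip_width: 0.998
grip_force: 0.0
time: 3.1
position: [0.4735, -0.3532, 0.0845]
tool_rot: [-3.107, -0.463, 0.0]
ft_force: [-0.4, 0.1, -0.2]
grip_width: 0.355
grip_force: 0.0
```

```bash
python3 inch.py '0 0 0 0 0;0 0 0 0 0;0 0 0 0 0;0 0 0 0 0;0 0 0 0 0;0 0 0 0 0;0 0 0 0 0;0 0 0 0 0' 8
```

```text
time: 3.9
position: [0.4735, -0.3531, 0.0846]
tool_rot: [3.107, 0.463, -0.0]
ft_force: [-1.6, 0.8, 1.9]
grip_width: 0.21
grip_force: 7.8
```

```bash
python3 inch.py '0 0.0026 -0.01 0 0;0 0.005 -0.02 0 0;0 0.008 -0.03 0 0;0 0.008 -0.03 0 0' 10; python3 inch.py '0 0.003 -0.01 0 0;0 0.006 -0.02 0 0;0 0.010 -0.04 0 0;0 0.014 -0.06 0 0;0 0.014 -0.08 0 0;0 0.014 -0.10 0 0;0 0.014 -0.10 0 0;0 0.014 -0.10 0 0'; python3 inch.py '0 0 0 0 0;0 0 0 0 0;0 0 0 0 0;0 0 0 0 0' 30
python3 - <<'E'
from h import *
o=[]
for n in("scene","wrist"):
    im=cams.get_image(n); cv2.imwrite(f"pics/{n}2.png",im[:,:,::-1]); o.append(im[100:300,250:500] if n=="scene" else im[50:300,180:480])
cv2.imwrite("pics/c2.png",np.hstack([cv2.resize(a,(395,400),interpolation=cv2.INTER_CUBIC) for a in o])[:,:,::-1])
E
```

```text
time: 4.3
position: [0.4764, -0.3614, 0.1165]
tool_rot: [3.106, 0.462, 0.002]
ft_force: [-2.6, 3.8, 1.6]
grip_width: 0.209
grip_force: 10.3
time: 5.1
position: [0.4802, -0.3758, 0.2153]
tool_rot: [3.104, 0.461, 0.002]
ft_force: [-0.9, -0.9, -3.1]
grip_width: 0.139
grip_force: 10.0
time: 5.5
position: [0.4797, -0.3741, 0.2139]
tool_rot: [-3.107, -0.463, 0.001]
ft_force: [-0.6, -0.6, -2.3]
grip_width: 0.131
grip_force: 30.0
```

View pics/c2.png

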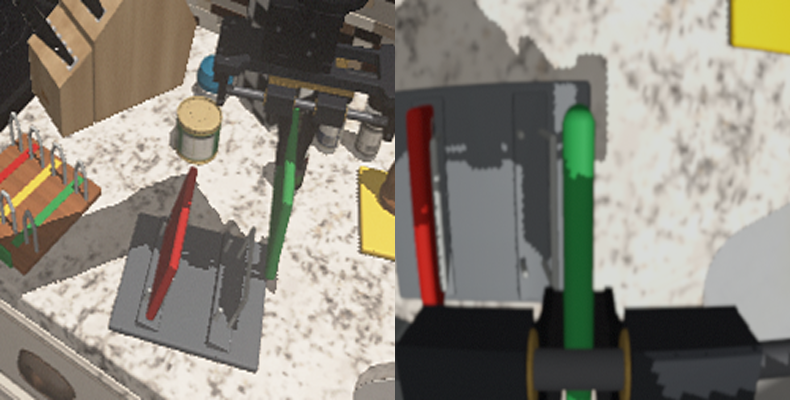

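The scene crop shows the board held upright and clear of the drainer, with the red board still in place. I'll carry it over the green slot, clearing the red board.

```bash
python3 inch.py '0 0 -0.03 0 0;0.005 -0.04 -0.03 0.05 0;0.01 -0.08 -0.03 0.1 0;0.017 -0.12 -0.03 0.15 0;0.02 -0.16 -0.03 0.2 0;0.025 -0.2 -0.03 0.25 0;0.03 -0.24 -0.03 0.3 0;0.036 -0.28 -0.03 0.36 0;0.0424 -0.31 -0.03 0.417 0;0.0424 -0.326 -0.03 0.417 0;0.0424 -0.326 -0.03 0.417 0;0.0424 -0.326 -0.03 0.417 0;0.0424 -0.326 -0.03 0.417 0;0.0424 -0.326 -0.03 0.417 0;0.0424 -0.326 -0.03 0.417 0'
python3 - <<'E'
from h import *
s=ctrl.get_state(); print(s["position"],2*np.arctan2(s["tool_rot"][1],s["tool_rot"][0])%(2*np.pi),s["joint_positions"].round(2))
o=[]
for n in("scene","wrist","top"):
    im=cams.get_image(n); cv2.imwrite(f"pics/{n}3.png",im[:,:,::-1]); o.append(im)
cv2.imwrite("pics/c3.png",np.vstack([np.hstack([cv2.resize(o[0][80:280,150:410],(400,300)),cv2.resize(o[2][100:300,140:400],(400,300))]),np.hstack([cv2.resize(o[1][0:300,120:520],(400,300)),np.zeros((300,400,3),np.uint8)])])[:,:,::-1])
E
```

```text
time: 7.1
position: [0.4255, -0.0509, 0.2444]
tool_rot: [-3.135, 0.192, 0.001]
ft_force: [-0.1, 0.8, -2.2]
grip_width: 0.136
grip_force: 30.0
[ 0.42548096 -0.05090575  0.2443625 ] 6.160590281086144 [ 0.69 -0.17 -0.56  1.91 -0.09  1.38 -1.54]
```

View pics/c3.png

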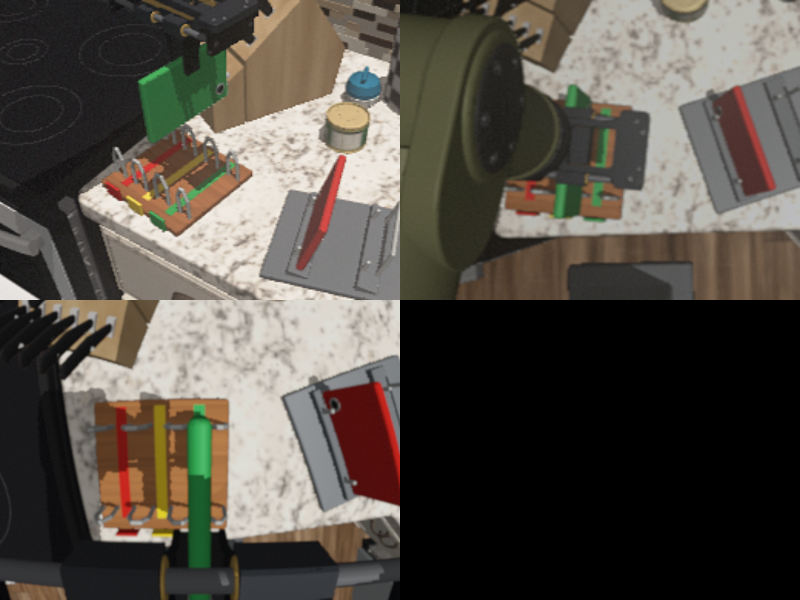

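The picture shows the board held above the green slot, parallel to it. Next I'll measure the slot in the wrist view relative to the tool, and the board's corners in the scene view.

Run:
```python
from h import *
s=ctrl.get_state(); Rt=R.from_rotvec(s["tool_rot"]).as_matrix(); T=s["position"]
im=cv2.imread("pics/wrist3.png")[:,:,::-1].copy(); hsv=cv2.cvtColor(im,cv2.COLOR_RGB2HSV)
roi=np.zeros(im.shape[:2],np.uint8); roi[104:212,215:348]=255
def fit(m):
    ys,xs=np.nonzero(m); P=np.array([Rt.T@(wplane(s,(x,y),.014)-T) for x,y in zip(xs,ys)]); k=np.polyfit(P[:,0],P[:,1],1)
    r=abs(P[:,1]-np.polyval(k,P[:,0]))<.008; k=np.polyfit(P[r,0],P[r,1],1); return len(xs),"y0",k[1].round(4),"slope",k[0].round(4),"x",P[r,0].min().round(3),P[r,0].max().round(3)
print("yellow",fit(cv2.inRange(hsv,(23,170,90),(32,255,255))&roi))
red=(cv2.inRange(hsv,(0,190,60),(5,255,255))|cv2.inRange(hsv,(175,190,60),(180,255,255)))&roi; print("red",fit(red))
gr=green(im)&roi; gr[116:]=0; print("green stub",fit(gr))
for p in [(215,102),(348,100),(348,228),(217,228)]: print(p,(Rt.T@(wplane(s,p,.014)-T)).round(4))
# board in scene: intersect with plane tool y=+-6mm (face seen from -x,-y side => tool y=+6mm)
im=cv2.imread("pics/scene3.png")[:,:,::-1].copy(); h=cv2.cvtColor(im,cv2.COLOR_RGB2HSV)
g=cv2.inRange(h,(45,90,25),(88,255,255)); g[180:]=0
c=max(cv2.findContours(g,0,1)[0],key=cv2.contourArea)
for p in cv2.approxPolyDP(cv2.convexHull(c),3,True)[:,0]:
    c0,d=ray("scene",p); a=Rt.T@(c0-T); b=Rt.T@d; q=a+b*((.006-a[1])/b[1]); print(p,q.round(4))
```

```text
yellow (1100, 'y0', np.float64(-0.0516), 'slope', np.float64(-0.0031), 'x', np.float64(-0.06), np.float64(0.08))
red (948, 'y0', np.float64(-0.1016), 'slope', np.float64(-0.0079), 'x', np.float64(-0.06), np.float64(0.08))
green stub (112, 'y0', np.float64(-0.0068), 'slope', np.float64(0.0635), 'x', np.float64(0.067), np.float64(0.08))
(215, 102) [ 0.0881 -0.1362  0.2305]
(348, 100) [0.0865 0.0345 0.2304]
(348, 228) [-0.0843  0.0381  0.2305]
(217, 228) [-0.0861 -0.1466  0.2305]
[296 113] [0.0704 0.006  0.0044]
[296 143] [0.0658 0.006  0.0789]
[247 174] [-0.0807  0.006   0.0732]
[239 134] [-0.0828  0.006  -0.0243]
[282 109] [ 0.0305  0.006  -0.0236]
```

Relative to the tool, the slot sits at y of about -1.6 mm and x of about +1 mm, and is parallel to it. The board's bottom edge is about 75 mm below the TCP, and its middle is at x of about -5 mm. I'll lower it to just above the floor.

```bash
python3 inch.py '0.006 -0.0016 0 0 0;0.006 -0.0016 0.03 0 0;0.006 -0.0016 0.06 0 0;0.006 -0.0016 0.08 0 0;0.006 -0.0016 0.09 0 0;0.006 -0.0016 0.10 0 0;0.006 -0.0016 0.11 0 0;0.006 -0.0016 0.12 0 0;0.006 -0.0016 0.13 0 0;0.006 -0.0016 0.139 0 0;0.006 -0.0016 0.139 0 0;0.006 -0.0016 0.139 0 0' 15
python3 - <<'E'
from h import *
im=cams.get_image("scene"); cv2.imwrite("pics/scene4.png",im[:,:,::-1]); w=cams.get_image("wrist"); cv2.imwrite("pics/w4.png",w[:,:,::-1])
a=cv2.resize(im[130:250,190:350],(560,420),interpolation=cv2.INTER_CUBIC); cv2.imwrite("pics/c4.png",a[:,:,::-1])
E
```

```text
time: 8.45
position: [0.4316, -0.0491, 0.1055]
tool_rot: [-3.136, 0.19, 0.0]
ft_force: [0.2, -0.2, -1.5]
grip_width: 0.142
grip_force: 15.0
```

View pics/c4.png

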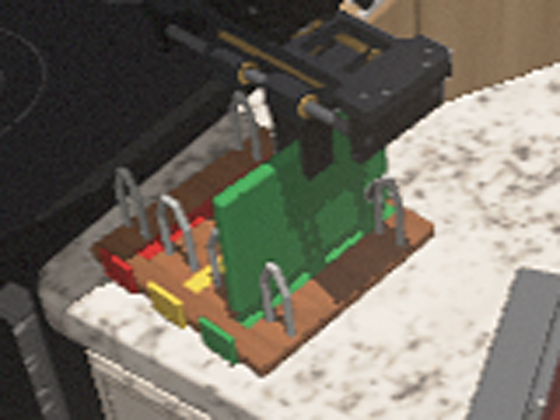

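The board is between the green slot's arches, just above the floor, with no contact force. I'll lower it in small steps until it touches.

```bash
python3 inch.py '0 0 0.003 0 0;0 0 0.006 0 0;0 0 0.008 0 0;0 0 0.008 0 0;0 0 0.008 0 0'; python3 inch.py '0 0 0.002 0 0;0 0 0.003 0 0;0 0 0.003 0 0;0 0 0.003 0 0'
```

```text
time: 9.05
position: [0.4315, -0.0491, 0.0975]
tool_rot: [-3.136, 0.19, 0.0]
ft_force: [-0.1, 0.2, -2.1]
grip_width: 0.137
grip_force: 15.0
time: 9.45
position: [0.4314, -0.0492, 0.095]
tool_rot: [3.135, -0.19, -0.001]
ft_force: [-3.3, 0.3, 5.3]
grip_width: 0.138
grip_force: 15.0
```

```bash
python3 inch.py '0 0 0.001 0 0;0 0 0.001 0 0;0 0 0.001 0 0' 8; python3 inch.py '0 0 0.001 0 0;0 0 0.002 0 0;0 0 0.002 0 0' 5
python3 - <<'E'
from h import *
im=cams.get_image("scene"); cv2.imwrite("pics/scene5.png",im[:,:,::-1])
a=cv2.resize(im[130:250,190:350],(560,420),interpolation=cv2.INTER_CUBIC); cv2.imwrite("pics/c5.png",a[:,:,::-1])
E
```

```text
time: 9.75
position: [0.4319, -0.0492, 0.0945]
tool_rot: [3.135, -0.19, 0.0]
ft_force: [-4.1, 0.0, 7.4]
grip_width: 0.134
grip_force: 8.0
time: 10.05
position: [0.4328, -0.0494, 0.0925]
tool_rot: [3.135, -0.19, 0.004]
ft_force: [-1.4, -0.6, 4.6]
grip_width: 0.138
grip_force: 5.0
```

View pics/c5.png

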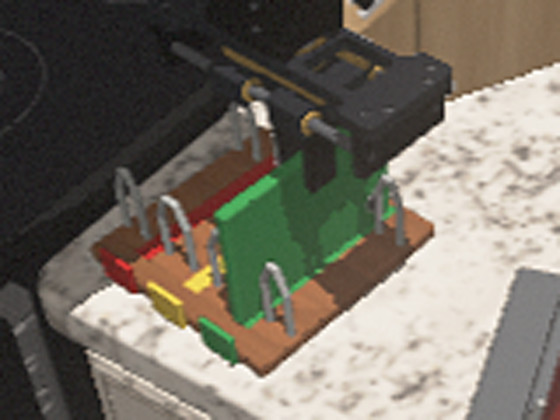

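The crop shows the board in the slot, with its near bottom corner at the strip's near end. I'll check whether it is level along its length.

```bash
cat > m.py <<'E'
from h import *
import sys
s=ctrl.get_state(); Rt=R.from_rotvec(s["tool_rot"]).as_matrix(); T=s["position"]
im=cv2.imread(sys.argv[1])[:,:,::-1].copy(); h=cv2.cvtColor(im,cv2.COLOR_RGB2HSV)
g=cv2.inRange(h,(45,90,25),(88,255,255)); g[:,:251]=0;g[:,310:]=0
ys,xs=np.nonzero(g)
# top/bottom silhouette of the near face (tool y=+6 mm), per column
for x in range(254,304,5):
    c=ys[xs==x]
    if len(c): 
        o=[]
        for y in(c.min(),c.max()):
            c0,d=ray("scene",(x,y)); a=Rt.T@(c0-T); b=Rt.T@d; q=T+Rt@(a+b*((.006-a[1])/b[1])); o+=[y,q[0].round(4),q[2].round(4)]
        print(x,o)
E
python3 m.py pics/scene5.png
```

```text
254 [np.int64(188), np.float64(0.3577), np.float64(0.1225), np.int64(232), np.float64(0.3372), np.float64(-0.0026)]
259 [np.int64(185), np.float64(0.372), np.float64(0.121), np.int64(222), np.float64(0.3559), np.float64(0.016)]
264 [np.int64(181), np.float64(0.387), np.float64(0.1221), np.int64(220), np.float64(0.3711), np.float64(0.01)]
269 [np.int64(178), np.float64(0.4019), np.float64(0.1206), np.int64(216), np.float64(0.3876), np.float64(0.01)]
274 [np.int64(174), np.float64(0.4175), np.float64(0.1217), np.int64(212), np.float64(0.4044), np.float64(0.0101)]
279 [np.int64(189), np.float64(0.4278), np.float64(0.0689), np.int64(208), np.float64(0.4216), np.float64(0.0102)]
284 [np.int64(182), np.float64(0.4455), np.float64(0.0785), np.int64(204), np.float64(0.4391), np.float64(0.0103)]
289 [np.int64(168), np.float64(0.4649), np.float64(0.1084), np.int64(200), np.float64(0.457), np.float64(0.0104)]
294 [np.int64(183), np.float64(0.4781), np.float64(0.0524), np.int64(196), np.float64(0.4753), np.float64(0.0105)]
299 [np.int64(178), np.float64(0.4965), np.float64(0.0561), np.int64(178), np.float64(0.4965), np.float64(0.0561)]
```

```bash
python3 inch.py '0 0 0.001 0 0;0 0 0.002 0 0;0 0 0.002 0 0;0 0 0.002 0 0' 3
python3 - <<'E'
from h import *
im=cams.get_image("scene"); cv2.imwrite("pics/scene6.png",im[:,:,::-1])
E
python3 m.py pics/scene6.png | head -5
```

```text
time: 10.5
position: [0.4327, -0.0493, 0.09]
tool_rot: [3.136, -0.19, 0.004]
ft_force: [3.1, -0.4, 4.3]
grip_width: 0.141
grip_force: 3.0
254 [np.int64(188), np.float64(0.3577), np.float64(0.1225), np.int64(232), np.float64(0.3372), np.float64(-0.0027)]
259 [np.int64(185), np.float64(0.372), np.float64(0.121), np.int64(222), np.float64(0.356), np.float64(0.0159)]
264 [np.int64(181), np.float64(0.387), np.float64(0.1221), np.int64(220), np.float64(0.3712), np.float64(0.0098)]
269 [np.int64(178), np.float64(0.402), np.float64(0.1205), np.int64(216), np.float64(0.3877), np.float64(0.0099)]
274 [np.int64(174), np.float64(0.4176), np.float64(0.1216), np.int64(212), np.float64(0.4045), np.float64(0.01)]
```

The tool slid 2.5 mm down the board and the board didn't move, so it is resting on the floor. I'll release it and retreat.

```bash
python3 inch.py '0 0 0 0 0.5;0 0 0 0 0.5;0 0 0 0 0.5;0 0 0 0 0.5;0 0 0 0 0.5;0 0 0 0 0.5;0 0 -0.02 0 0.5;0 0 -0.05 0 0.5;0 0 -0.09 0 0.5;0 0 -0.13 0 0.5;0 0 -0.15 0 0.5;0 0.04 -0.15 0 0.5;0 0.08 -0.15 0 0.5;0 0.12 -0.15 0 0.5;0 0.16 -0.15 0 0.5;0 0.2 -0.15 0 0.5;0 0.2 -0.15 0 0.5;0 0.2 -0.15 0 0.5'
python3 - <<'E'
from h import *
o=[]
for n in("scene","top"):
    im=cams.get_image(n); cv2.imwrite(f"pics/{n}7.png",im[:,:,::-1]); o.append(cv2.resize(im[130:280,200:400],(400,300),interpolation=cv2.INTER_CUBIC))
cv2.imwrite("pics/c7.png",np.hstack(o)[:,:,::-1])
g=green(im); g[:,:200]=0; g[:,310:]=0; ys,xs=np.nonzero(g)
P=np.array([plane("top",(x,y),.114) for x,y in zip(xs,ys)]); print(P.min(0),P.max(0),P.mean(0))
E
```

```text
time: 12.35
position: [0.4071, -0.2481, 0.2392]
tool_rot: [-3.135, 0.193, 0.001]
ft_force: [0.2, 0.9, -0.2]
grip_width: 0.497
grip_force: 0.0
[ 0.34182902 -0.06553346  0.114     ] [ 0.50258008 -0.03968538  0.114     ] [ 0.46001275 -0.05581308  0.114     ]
```

View pics/c7.png

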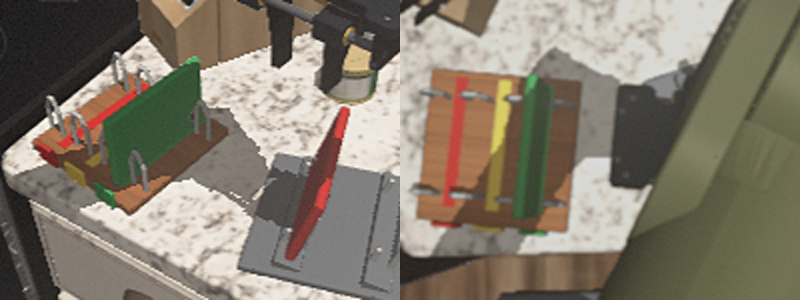

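The board stands in the green slot and the red board is undisturbed. One numeric check of its lean and centring before handing in.

Run:
```python
from h import *
im=cv2.imread("pics/top7.png")[:,:,::-1].copy(); h=cv2.cvtColor(im,cv2.COLOR_RGB2HSV)
m=cv2.inRange(h,(45,80,20),(90,255,255)); m[:,:255]=0;m[:,285:]=0; m[:160]=0
t=-.121; u=np.array([np.cos(t),np.sin(t)]); v=np.array([-u[1],u[0]]); C=np.array([.4262,-.0499])
rows=[y for y in range(160,245) if m[y].any()]; print("rows",rows[0],rows[-1])
for y in rows[::8]+[rows[-1]]:
    x=np.nonzero(m[y])[0]; a=plane("top",(x.min()-.5,y),.114)[:2]-C; b=plane("top",(x.max()+.5,y),.014)[:2]-C
    print(y,x.min(),x.max(),"left top edge along/across",(a@u).round(4),(a@v).round(4),"right bottom",(b@u).round(4),(b@v).round(4))
    print("   ",*[tuple(int(k) for k in im[y,c]) for c in range(x.min()-1,x.max()+2)]) if y==rows[::8][4] else 0
for e in (75,-75): print(e,proj("top",[*(C+u*e/1000),.114]))
```

```text
rows 167 238
167 265 267 left top edge along/across 0.0766 0.004 right bottom 0.0913 0.0155
175 262 266 left top edge along/across 0.0596 0.0084 right bottom 0.0726 0.0159
183 262 266 left top edge along/across 0.0433 0.0067 right bottom 0.0542 0.0139
191 261 274 left top edge along/across 0.0268 0.007 right bottom 0.0374 -0.0063
199 261 273 left top edge along/across 0.0105 0.0053 right bottom 0.0189 -0.0059
    (72, 84, 56) (65, 94, 60) (68, 100, 66) (68, 99, 65) (68, 96, 64) (63, 84, 57) (63, 74, 53) (59, 71, 50) (63, 75, 55) (62, 73, 54) (59, 74, 52) (62, 74, 53) (62, 83, 58) (71, 96, 65) (86, 90, 60)
207 260 272 left top edge along/across -0.0059 0.0056 right bottom 0.0004 -0.0055
215 259 271 left top edge along/across -0.0222 0.006 right bottom -0.018 -0.0051
223 258 271 left top edge along/across -0.0385 0.0063 right bottom -0.0361 -0.0069
231 257 262 left top edge along/across -0.0547 0.0066 right bottom -0.0561 0.0117
238 257 261 left top edge along/across -0.0687 0.0052 right bottom -0.0721 0.0124
75 [266.34082087 167.92301047]
-75 [258.70780972 241.38422865]
```

```bash
python3 -c "
from bench import ctrl, cams
print(ctrl.close_job())"
```

```text
the job is handed in; nothing more can be done
None
```

I handed the job in with the green board upright on the floor of the green slot, within about 3 mm of centre along it; it was lowered in gently, the red board was left undisturbed, and it took about 12.5 s of the 46 s allowed.

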